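# Swap the battery packs in the cart charger

### The arm

A 7-joint arm with a two-finger parallel gripper is mounted at the origin on the work surface. World frame = base frame: x ahead of the robot, y to its left, z up, the work surface at z = 0. Lengths are in m, angles in rad, forces in N, time in s.
With the tool pointing down it reaches from about 0.425 to 0.925 m from the base axis. Payload 6.8 kg.
Tool frame: the origin (TCP) lies at the very end of the fingers, on their centre line; the grasp point (between the pads) lies 19 mm behind it (bot.grasp_offset is the distance from the TCP to the grasp point, in m); z points along the fingers, y is the direction in which the jaws open and shut (so a half turn about z gives the same grasp; the last joint's range is limited). The gripper opens to 85 mm and grips with 20 to 120 N. Pads are 22 mm wide; open, the fingers measure 114 mm over their backs; the gripper's body (76 mm by 85 mm) begins 54 mm behind the grasp point. The pads swing forward as they close: fully open they stand 13 mm farther back than shut.
Start: joints at [-1.37, 0.477, 0.022, 1.555, -0.011, 1.109, -0.083], TCP at [0.205, 0.643, 0.231] pointing down, gripper open.
Joint ranges: [-2.96, 2.96], [-0.34, 2.1], [-1.41, 1.46], [0.24, 2.44], [-1.37, 4.51], [0.17, 1.92], [-2.96, 2.96]. Speed limits (rad/s): [2.39, 2.39, 3.14, 3.14, 3.14, 3.14, 3.14].

### API

Orientations are given as a unit quaternion [w, x, y, z].
In Python, from station import monitor, cams, bot, finder gives the robot as it stands.
- The arm moves only by the tool jog_arm, never from a script. Its argument "plan" is a list of rows, each an object of numbers: "x", "y", "z": the shift along the tool's x, y, z as a fraction of full scale; "wx", "wy", "wz": the turn, a rotation vector about the tool's x, y, z as a fraction of full scale. A call has 1 to 12 rows; each row is the pose to reach, as a shift and turn from the pose measured when the call began, along the tool's axes at that moment, turning the shorter way round; what a row does not reach only later rows make up. Full scale, the value 1, is 20 cm for a shift and 180 degrees for a turn. A row lasts 1/12 s, in which the tool goes at most 41.7 mm and 7.16 degrees, less where a joint would pass 70% of its speed; a pose out of reach is approached as far as the arm can. A call with a number of a shift or a turn outside -1 to 1 is refused whole. A call with a gripper value outside its range is refused whole. "hand" is the opening, from -1 (shut) to 1 (fully open), set as the call begins (left out, the last holds). The fingers move at their own pace and stop on an object; "grip_force" is the grip in N (left out, the last holds). Time passes only in rows, so rows that repeat a pose let the fingers close. It gives the time, the measured TCP pose, the force and the opening at its end, in the units of the state.
- monitor.get_obs(): the state, without advancing time (a new reading comes with each control period).
- cams.read_camera(name): name is "side" or "top"; returns the picture (480x640x3 uint8, red, green, blue); there is no depth.
- cams.get_calibration(name): a dict with "fx", "fy", "cx", "cy" (pixels), "distortion" ([k1, k2, p1, p2, k3] as OpenCV has them; the pictures are not rectified), "extrinsics" (4x4, takes a point from world to camera coordinates). Camera axes: x right, y down, z forward; pixel columns grow to the right and rows downward; lengths in m; the calibration is good to about 2 mm. A picture is of the moment at which its call begins. get_calibration takes no time and is no camera call.
- bot.hand_in(): hands the job in, once; it reports no verdict.
Trained networks look in the newest picture that a camera, given by its name, has taken for a name from the list of things; names that differ only in an ending like _2 or _b are one class to them, and where a whole thing is asked for, a point or a joint stands for the part that bears it (a point fixed in the world has none). Each returns a list of dicts, best first, with "confidence" (0 to 1); they miss things now and then, are a little off and sometimes report something else, mostly with a low value. They report only what shows in the picture. A call takes as long as a camera call.
- finder.find_in(camera, target): "bbox" ([left, top, width, height] in pixels, round what is visible of it).
- finder.place_of(camera, target): "location" ([column, row] in pixels: a listed point, or the origin of a listed thing).
The state is a dict: "t": time; "q": joint angles; "joint_vel": joint speeds; "joint_torque": joint torques, N m; "eef_pos": TCP position; "tool_rot": TCP orientation; "contact_force": force on the tool from outside, world axes, zero at the start; "torque": the same for the moment, N m; "gripper_width": opening from 0.0 (shut) to 1.0 (fully open).
Only numpy, scipy, OpenCV 4.12 (cv2) and the standard library are available. Lean on these libraries where they do the work, as an engineer would, in place of code of your own. Each camera call takes 0.05 s, during which the arm holds its last target. There are 200 camera calls.

### The job

The battery pack in the charging dock is full: press the dock's spring catch so that it comes loose, slide it out along the rails and set it down gently, flat and right way up, in the empty white tray. Then slide the other pack, lying on the counter, along the dock's rails, contact end first, until the catch clicks up behind it and holds it; push firmly but do not ram it, and leave the other things on the counter alone.

Things in the scene. Friction and masses are not known exactly. Their poses are not given: they have to be found in the camera images.
- dock: Charging dock, fixed on the counter, 316 mm long (x), 124 mm wide, 88 mm high. Origin: on the counter, below the centre of a fully home pack; +x is the way a pack is slid in, z up. Two aluminium runners (|y| 27 to 54 mm) with a slippery top 28 mm above the counter lead from the open mouth (x = -215 mm, towards the robot) to the back. Only guide walls stand above them before x = -109 mm.
- dock_home (a point): Point where a pack's origin lies when fully home: dock frame (0, 0, 28 mm). A firm back wall stops the pack 3 mm beyond it. Pushing home takes 13 to 20 N over the last 25 mm (spring ejector, 7 N rising to 12 N, plus friction); a pack that is not caught is pushed 25 mm out again, at about 0.1 m/s.
- rail_entry (a point): Start of the rails: dock frame (-92, 0, 28 mm). From here inwards lips (|y| over 34.5 mm, underside 10 mm, top 14.5 mm over the runners) and side walls (|y| over 41.5 mm) hold a pack's foot with 2 mm play above and 2.5 mm sideways. The lips flare up from x = -109 mm (underside 16, top 19 mm). Farther out runners are open above, between 10 mm high guide walls tapering from |y| = 53 to 41.5 mm.
- bay_mouth (a point): Centre line, sliding height, at the front of the grey bay: dock frame (12, 0, 28 mm). The bay (x = 12 to 96 mm, 101 mm wide, roof top 88 mm above the counter, inside 64 mm wide over the lips) covers the back half of a home pack: fingers on the middle of a pack's sides cannot follow it home. It takes only the low contact end; a pack turned end for end stops about 27 mm short.
- catch (a joint): Spring catch: black lever between the runners, hinged at dock x = 25 mm. Value in rad: 0 up, 0.075 fully down (hard stop). Its tooth (dock x -90 to -65 mm, ramp towards the mouth, upright towards the bay) stands 5 mm over the runners and holds a home pack by its front edge; it lets go at about 0.056, and a pack lying over it keeps it down at 0.03 to 0.055.
- catch_pad (a point): Middle of the top of the catch's press pad: ribbed, black, 42 mm long (x), 44 mm wide, 26 mm above the counter, in the 54 mm gap between the runners, 139 mm in front of the dock's origin (74 mm in front of a home pack). It goes down 9 mm to let go, 12 mm at most; 1.5 to 2.5 N, up to 6 N while it holds a pack. The freed pack comes 25 mm towards it by itself.
- docked_pack: The full battery pack, at first home in the dock: 130 mm long (x), 50 mm high, dark grey, 0.4 to 0.65 kg. Origin: centre of the underside; +x to the contact end. Foot plate 78 mm wide, 8 mm thick, full length. Body above it 56 mm wide, 50 mm high from x = -65 to 34 mm; the contact end, x = 34 to 65 mm, is only 27 mm high, with copper strips. Front face (x = -65 mm) flat. Balances at x = -6 mm.
- loose_pack: The spent battery pack: same shape, size, mass range and axes as docked_pack; at first it lies upright on the counter to one side of the dock (left or right), its contact end roughly away from the robot.
- tray: White open plastic tray, fixed on the counter on the other side of the dock: 210 mm long (x), 140 mm wide (y), walls 25 mm high and 4 mm thick. Origin: centre of its underside, z up; the inner floor is 4 mm above it.
- jar: Bystander: white ceramic jar with blue lid, diameter 68 mm, 100 mm high; origin at the centre of its underside.
- carton: Bystander: cardboard carton 60 x 100 x 50 mm; origin at the centre of its underside.

How it is judged:
By the outcome, as a careful person would: the job done as asked, in the order asked, and still so for the second after the job is handed in, with the robot touching nothing.
It also fails if it takes over 72 s, if anything falls off the work surface, if the arm or the gripper's body presses on something with over 40 N, if the wrist force passes 120 N, or if a joint passes its speed limit or range.

## Working session

There is one attempt and no reset: what is moved stays moved. The work goes in short steps, Python scripts to look and compute and a tool call to move; the robot and the scene stay as the last step left them, time stands still between calls to the robot, and variables do not carry over. Pictures are saved under pics/ and viewed, about 8 in all and at most 12, crops included, and the job is handed in when it is done.

Besides the shell and the picture viewer there is one more tool, called after "Request:" in YAML: its name, and indented under it one key for each argument. jog_arm: Moves the arm, as the interface text tells. Shift numbers are shares of 20 cm and turn numbers shares of 180 degrees, none past 1 either way. Its arguments: {"type":"object","properties":{"plan":{"type":"array","items":{"type":"object","properties":{"x":{"type":"number","minimum":-1,"maximum":1},"y":{"type":"number","minimum":-1,"maximum":1},"z":{"type":"number","minimum":-1,"maximum":1},"wx":{"type":"number","minimum":-1,"maximum":1},"wy":{"type":"number","minimum":-1,"maximum":1},"wz":{"type":"number","minimum":-1,"maximum":1}}}},"hand":{"type":"number"},"grip_force":{"type":"number"}},"required":["plan"]}

```bash
ls; mkdir -p pics
python3 - <<'E'
from station import monitor,cams,bot,finder
import cv2,numpy as np
o=monitor.get_obs();print({k:np.round(v,3).tolist() for k,v in o.items()})
print(bot.grasp_offset)
for n in("side","top"):
    im=cams.read_camera(n);cv2.imwrite(f"pics/{n}0.png",im[:,:,::-1])
    c=cams.get_calibration(n);print(n,c)
    for t in("dock","dock_home","catch_pad","rail_entry","bay_mouth","docked_pack","loose_pack","tray","jar","carton"):
        for r in finder.place_of(n,t)[:2]: print(n,t,np.round(r["location"],1),round(r["confidence"],2))
E
```

```text
pics
{'t': 0.0, 'q': [-1.37, 0.478, 0.022, 1.556, -0.012, 1.109, -0.083], 'joint_vel': [-0.002, 0.0, 0.001, 0.002, -0.0, -0.001, 0.001], 'joint_torque': [0.001, -59.646, 1.608, -28.12, 0.013, 0.009, -0.0], 'eef_pos': [0.205, 0.642, 0.23], 'tool_rot': [-0.0, 0.154, 0.988, -0.001], 'contact_force': [0.643, 0.901, 0.14], 'torque': [0.001, 0.004, 0.02], 'gripper_width': 1.003}
0.0187
side {'fx': 617.1576385919542, 'fy': 617.1576385919542, 'cx': 317.75015334632974, 'cy': 246.60343889056168, 'distortion': array([-0.03176206,  0.        ,  0.        ,  0.        ,  0.        ]), 'extrinsics': array([[ 0.96487552, -0.26267088, -0.00438612, -0.55021878],
       [-0.16824481, -0.60502286, -0.77822941,  0.15494267],
       [ 0.2017645 ,  0.75163245, -0.62796476,  1.09652445],
       [ 0.        ,  0.        ,  0.        ,  1.        ]])}
side dock [360.1 268.7] 0.73
side catch_pad [295.8 279.5] 0.6
side rail_entry [320.8 270.1] 0.93
side docked_pack [359.6 258.5] 0.78
side docked_pack [227.2 194.5] 0.2
side loose_pack [325.5 406. ] 0.71
side tray [227.3 194.6] 0.82
side jar [339.8 197. ] 0.65
side carton [423.1 349.2] 0.66
top {'fx': 514.2546032108279, 'fy': 514.2546032108279, 'cx': 314.8905884864857, 'cy': 243.79582210786282, 'distortion': array([-0.14943782,  0.        ,  0.        ,  0.        ,  0.        ]), 'extrinsics': array([[-0.02144023, -0.99976128,  0.00420713, -0.00117018],
       [-0.99299484,  0.02080566, -0.1163115 ,  0.55683253],
       [ 0.1161962 , -0.0066714 , -0.99320387,  0.97556824],
       [ 0.        ,  0.        ,  0.        ,  1.        ]])}
top dock_home [314.6 263.6] 0.6
top catch_pad [315.  263.1] 0.78
top rail_entry [311.4 240.4] 0.67
top rail_entry [303.5 192.8] 0.5
top docked_pack [305.4 196.2] 0.67
top loose_pack [454.9 267.3] 0.8
top tray [145.6 305.9] 0.56
top jar [179.1 179.6] 0.74
top carton [420.2 171.8] 0.85
```

```bash
cat > h.py <<'E'
from station import monitor,cams,bot,finder
import cv2,numpy as np
from scipy.spatial.transform import Rotation as R
C={n:cams.get_calibration(n) for n in("side","top")}
def K(c): return np.array([[c["fx"],0,c["cx"]],[0,c["fy"],c["cy"]],[0,0,1]])
def back(n,px,z):
    c=C[n];E=c["extrinsics"]
    u=cv2.undistortPoints(np.array(px,float).reshape(-1,1,2),K(c),c["distortion"]).reshape(-1,2)
    d=np.c_[u,np.ones(len(u))]@E[:3,:3]; o=-E[:3,:3].T@E[:3,3]
    return o+d*((z-o[2])/d[:,2])[:,None]
def proj(n,P):
    c=C[n];E=c["extrinsics"]
    return cv2.projectPoints(np.array(P,float).reshape(-1,1,3),cv2.Rodrigues(E[:3,:3])[0],E[:3,3],K(c),c["distortion"])[0].reshape(-1,2)
def rz(a): return np.array([[np.cos(a),-np.sin(a),0],[np.sin(a),np.cos(a),0],[0,0,1]])
def shot(n,f):
    im=cams.read_camera(n)[:,:,::-1].copy();cv2.imwrite(f"pics/{f}.png",im);return im
def state():
    o=monitor.get_obs();q=o["tool_rot"];r=R.from_quat([q[1],q[2],q[3],q[0]]);return o,np.array(o["eef_pos"]),r
def plan(target,yaw=None):
    """row numbers to reach TCP target [m], tool down with tool y-axis yaw (tool x at angle yaw)"""
    o,p,r=state(); d=r.inv().apply(np.array(target)-p)/0.2
    out=[d]
    if yaw is not None:
        best=None
        for k in(0,np.pi):
            x=np.array([np.cos(yaw+k),np.sin(yaw+k),0]);z=np.array([0,0,-1.]);M=np.c_[x,np.cross(z,x),z]
            v=(r.inv()*R.from_matrix(M)).as_rotvec()/np.pi
            if best is None or np.linalg.norm(v)<np.linalg.norm(best): best=v
        out.append(best)
    return [np.round(a,4).tolist() for a in out]
E
python3 - <<'E'
from h import *
for t,s,tp,z in(("catch_pad",[295.8,279.5],[315,263.1],.026),("rail",[320.8,270.1],[311.4,240.4],.028),("docked",[359.6,258.5],[305.4,196.2],.028),("loose",[325.5,406],[454.9,267.3],0),("tray",[227.3,194.6],[145.6,305.9],0),("jar",[339.8,197],[179.1,179.6],0),("carton",[423.1,349.2],[420.2,171.8],0)):
    print(t,back("side",s,z).round(3),back("top",tp,z).round(3))
E
```

```text
catch_pad [[ 0.521 -0.025  0.026]] [[ 0.519 -0.012  0.026]]
rail [[ 0.573 -0.014  0.028]] [[ 0.564 -0.006  0.028]]
docked [[ 0.655 -0.001  0.028]] [[0.653 0.004 0.028]]
loose [[ 0.501 -0.299  0.   ]] [[ 0.506 -0.298  0.   ]]
tray [[0.443 0.333 0.   ]] [[0.441 0.333 0.   ]]
jar [[0.692 0.253 0.   ]] [[0.701 0.266 0.   ]]
carton [[ 0.696 -0.23   0.   ]] [[ 0.707 -0.235  0.   ]]
```

View pics/top0.png

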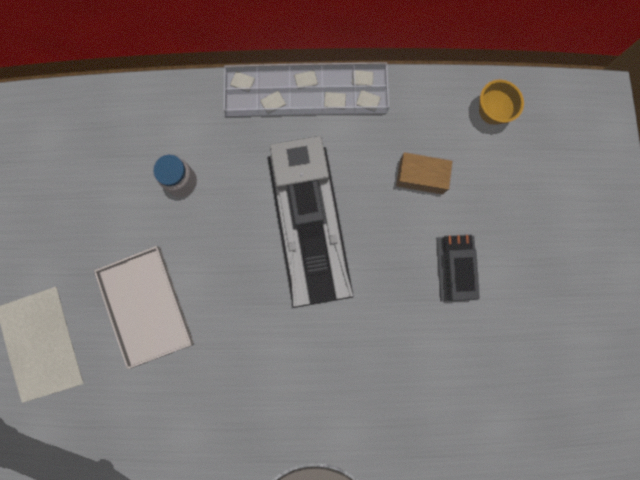

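View pics/side0.png

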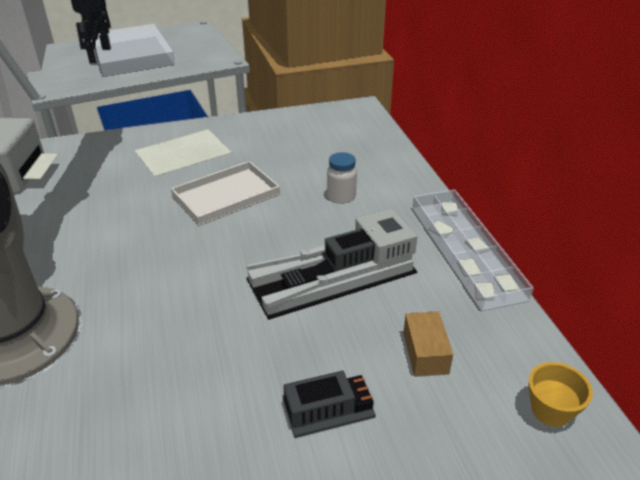

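```bash
cat >> h.py <<'E'
def draw(im,n,org,yaw,polys,s,off,col):
    for p in polys:
        P=np.array(org)+np.array(p,float)@rz(yaw).T
        u=((proj(n,P)-off+.5)*s-.5)
        cv2.polylines(im,[np.round(u*16).astype(int)],True,col,1,cv2.LINE_AA,4)
def rect(x0,x1,y,z): return [[x0,-y,z],[x1,-y,z],[x1,y,z],[x0,y,z]]
DOCK=[rect(-215,101,62,0),rect(12,96,50.5,88),rect(-160,-118,22,26)]
PACK=[rect(-65,65,39,0),rect(-65,34,28,50),rect(-65,65,39,8)]
TRAY=[rect(-105,105,70,0),rect(-105,105,70,25),rect(-101,101,66,4)]
def crop(im,x0,y0,w,h,s): return cv2.resize(im[y0:y0+h,x0:x0+w],None,fx=s,fy=s,interpolation=cv2.INTER_CUBIC)
E
python3 - <<'E'
from h import *
im=cv2.imread("pics/top0.png")
b=back("top",[[292,307],[352,298],[268,157],[322,299]],0);print(b.round(4))
g=im.max(2).astype(int)
out={}
# loose pack: dark mask; tray: reddish-white mask
for nm,(x0,y0,w,h),thr in(("pack",(430,225,60,85),lambda c:c.max(2)<100),):
    m=thr(im[y0:y0+h,x0:x0+w]).astype(np.uint8);cs=cv2.findContours(m,0,2)[0];c=max(cs,key=cv2.contourArea)
    r=cv2.minAreaRect(c);bp=cv2.boxPoints(r)+[x0,y0];B=back("top",bp,0.006);print(nm,r,B.round(4),B.mean(0))
x0,y0,w,h=85,235,120,145
hsv=cv2.cvtColor(im,cv2.COLOR_BGR2HSV);print("tray col",im[310,145],"counter",im[330,220])
c2=im[y0:y0+h,x0:x0+w].astype(int);m=((c2[:,:,2]-c2[:,:,0])>5).astype(np.uint8)
c=max(cv2.findContours(m,0,2)[0],key=cv2.contourArea);r=cv2.minAreaRect(c);B=back("top",cv2.boxPoints(r)+[x0,y0],0.02);print(r,B.round(4),B.mean(0))
E
```

```text
[[ 0.4342  0.0353  0.    ]
 [ 0.4495 -0.0852  0.    ]
 [ 0.7439  0.0802  0.    ]
 [ 0.4489 -0.025   0.    ]]
pack ((27.248273849487305, 43.2206916809082), (66.70822143554688, 39.578643798828125), 86.633544921875) [[ 0.5704 -0.2589  0.006 ]
 [ 0.5736 -0.3419  0.006 ]
 [ 0.4376 -0.3428  0.006 ]
 [ 0.4354 -0.2608  0.006 ]] [ 0.5042633 -0.3010985  0.006    ]
tray col [166 168 180] counter [136 135 134]
((57.54020690917969, 71.840576171875), (107.01115417480469, 71.83731079101562), 70.46334838867188) [[0.5173 0.4432 0.02  ]
 [0.5635 0.3013 0.02  ]
 [0.3624 0.2283 0.02  ]
 [0.3151 0.3662 0.02  ]] [0.43957089 0.33476172 0.02      ]
```

Run:
```python
from h import *
E=[([.654,.004,0],.138,DOCK),([.654,.004,.028],.138,PACK[1:2]),([.504,-.3,0],.03,PACK),([.44,.334,0],.346,TRAY)]
def do(n,f,x0,y0,w,h,s):
    im=crop(cv2.imread(f"pics/{n}0.png"),x0,y0,w,h,s)
    for (o,a,p),col in zip(E,((0,255,0),(0,255,255),(255,0,255),(0,0,255))): draw(im,n,o,a,np.array(p)/1000,s,np.array([x0,y0]),col)
    return im
a=do("top","t",260,130,100,185,3.2);b=do("top","t",430,225,60,85,4)
c=do("side","t",240,205,185,115,3)[:, :];d=do("side","t",275,360,110,80,3)
H=592;out=np.zeros((H,320+480,3),np.uint8)
out[:a.shape[0],:320]=a[:H]; 
bb=cv2.resize(c,(480,298));out[:298,320:]=bb
out[300:300+292,320:320+206]=cv2.resize(b,(206,292));out[300:300+200,528:528+272]=cv2.resize(d,(272,200))
cv2.imwrite("pics/ov1.png",out)
```

```text
(no output)
```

View pics/ov1.png

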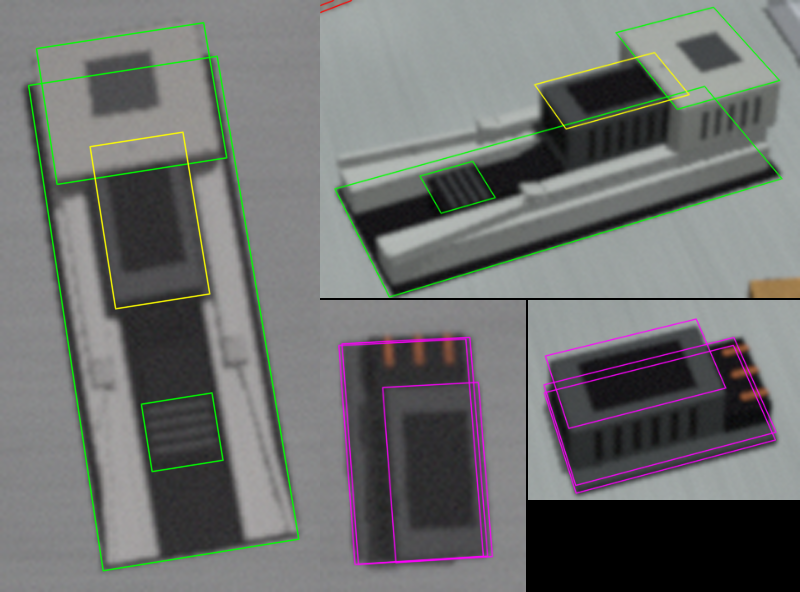

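```bash
cat >> h.py <<'E'
D0=np.array([.654,.004,0]);DY=.138
def dk(x,y,z): return D0+rz(DY)@np.array([x,y,z])
E
python3 -c "
from h import *
print(dk(-141,0,.1) if 0 else dk(-.141,0,.1)); print(plan(dk(-.141,0,.15),DY)); print(plan(dk(-.141,0,.06),DY))"
```

```text
[ 0.51434047 -0.0153963   0.1       ]
[[-2.4736, -2.6667, 0.4064], [0.0, -0.0, -0.1422]]
[[-2.4736, -2.6667, 0.8564], [0.0, -0.0, -0.1422]]
```

Request:
jog_arm:
  plan:
    - {"x": -0.9,"y": -1,"z": 0}
    - {"x": -0.9,"y": -1,"z": 0}
    - {"x": -0.9,"y": -1,"z": 0}
    - {"x": -0.9,"y": -1,"z": 0}
    - {"x": -0.9,"y": -1,"z": 0}
    - {"x": -0.9,"y": -1,"z": 0}
    - {"x": -0.9,"y": -1,"z": 0}
  hand: -1

```text
invalid input at $.plan[0]: expected keys x, y, z, wx, wy, wz
```

Request:
jog_arm:
  plan:
    - {"x": -0.9,"y": -1,"z": 0}
    - {"x": -0.9,"y": -1,"z": 0}
    - {"x": -0.9,"y": -1,"z": 0}
    - {"x": -0.9,"y": -1,"z": 0}
    - {"x": -0.9,"y": -1,"z": 0}
    - {"x": -0.9,"y": -1,"z": 0}
    - {"x": -0.9,"y": -1,"z": 0}

```text
invalid input at $.plan[0]: expected keys x, y, z, wx, wy, wz
```

```bash
python3 -c "
from h import *
print(state()[0]['t'],state()[0]['q']);print(plan(dk(-.141,0,.06),DY))"
```

```text
1.1 [-1.37007915  0.47699476  0.0224098   1.55541869 -0.01151251  1.1092941
 -0.08309927]
[[-2.4736, -2.6667, 0.8564], [0.0, -0.0, -0.1422]]
```

All keys are needed in each row.

Request:
jog_arm:
  plan:
    - {"x": -0.9,"y": -1,"z": 0,"wx": 0,"wy": 0,"wz": 0}
    - {"x": -0.9,"y": -1,"z": 0,"wx": 0,"wy": 0,"wz": 0}
    - {"x": -0.9,"y": -1,"z": 0,"wx": 0,"wy": 0,"wz": 0}
    - {"x": -0.9,"y": -1,"z": 0,"wx": 0,"wy": 0,"wz": 0}
    - {"x": -0.9,"y": -1,"z": 0,"wx": 0,"wy": 0,"wz": 0}
    - {"x": -0.9,"y": -1,"z": 0,"wx": 0,"wy": 0,"wz": 0}
    - {"x": -0.9,"y": -1,"z": 0,"wx": 0,"wy": 0,"wz": 0}
  hand: -1

```text
t: 1.68
eef_pos: [0.3185, 0.3924, 0.2314]
tool_rot: [0.0, 0.157, 0.988, -0.001]
contact_force: [-0.6, -0.7, -0.0]
gripper_width: 0.008
```

Request:
jog_arm:
  plan:
    - {"x": -0.9,"y": -1,"z": 0,"wx": 0,"wy": 0,"wz": 0}
    - {"x": -0.9,"y": -1,"z": 0,"wx": 0,"wy": 0,"wz": 0}
    - {"x": -0.9,"y": -1,"z": 0,"wx": 0,"wy": 0,"wz": 0}
    - {"x": -0.9,"y": -1,"z": 0,"wx": 0,"wy": 0,"wz": 0}
    - {"x": -0.9,"y": -1,"z": 0,"wx": 0,"wy": 0,"wz": 0}
    - {"x": -0.9,"y": -1,"z": 0,"wx": 0,"wy": 0,"wz": 0}
    - {"x": -0.9,"y": -1,"z": 0,"wx": 0,"wy": 0,"wz": 0}

```text
t: 2.27
eef_pos: [0.429, 0.1421, 0.2324]
tool_rot: [0.001, 0.159, 0.987, -0.001]
contact_force: [0.5, 0.8, -0.7]
gripper_width: -0.003
```

```bash
python3 -c "
from h import *
print(state()[0]['t'],state()[0]['q']);print(plan(dk(-.141,0,.06),DY))"
```

```text
2.2667 [-0.74224253  0.09722874  0.30435987  2.0808823  -0.03211199  0.96744298
  0.83109205]
[[-0.6497, -0.6131, 0.8644], [-0.0006, 0.0006, -0.1454]]
```

Request:
jog_arm:
  plan:
    - {"x": -0.65,"y": -0.61,"z": 0.2,"wx": 0,"wy": 0,"wz": -0.145}
    - {"x": -0.65,"y": -0.61,"z": 0.2,"wx": 0,"wy": 0,"wz": -0.145}
    - {"x": -0.65,"y": -0.61,"z": 0.2,"wx": 0,"wy": 0,"wz": -0.145}
    - {"x": -0.65,"y": -0.61,"z": 0.2,"wx": 0,"wy": 0,"wz": -0.145}
    - {"x": -0.65,"y": -0.61,"z": 0.6,"wx": 0,"wy": 0,"wz": -0.145}
    - {"x": -0.65,"y": -0.61,"z": 0.86,"wx": 0,"wy": 0,"wz": -0.145}
    - {"x": -0.65,"y": -0.61,"z": 0.86,"wx": 0,"wy": 0,"wz": -0.145}
    - {"x": -0.65,"y": -0.61,"z": 0.86,"wx": 0,"wy": 0,"wz": -0.145}

```text
t: 2.93
eef_pos: [0.5139, -0.0162, 0.0581]
tool_rot: [-0.0, -0.068, 0.998, -0.001]
contact_force: [0.6, -0.4, 0.3]
gripper_width: 0.007
```

```bash
python3 -c "
from h import *
print(state()[0]['t'],state()[1]);print(plan(dk(-.141,0,.026),DY),plan(dk(-.141,0,.0145),DY))
im=shot('side','s1');cv2.imwrite('pics/s1c.png',crop(im,230,150,210,160,3))"
```

```text
2.9333 [ 0.51385324 -0.01621721  0.05813813]
[[-0.003, 0.0042, 0.1607], [-0.0009, -0.0001, -0.0007]] [[-0.003, 0.0044, 0.2182], [-0.0009, -0.0001, -0.0007]]
```

View pics/s1c.png

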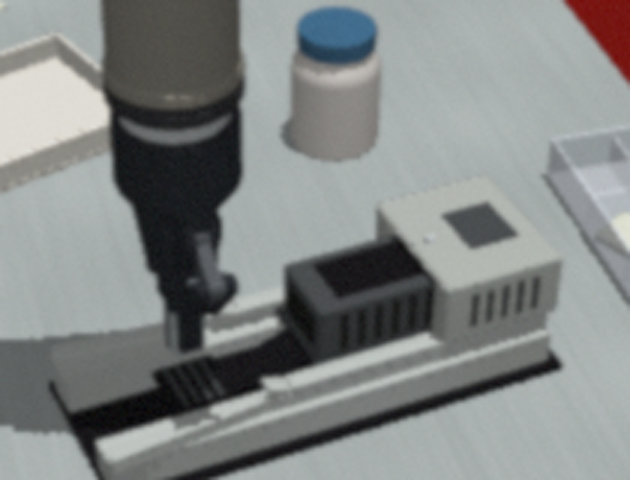

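Fingers (crop 185,345) stand over the ribbed pad (195,380), centred in the channel. Press down.

Request:
jog_arm:
  plan:
    - {"x": 0,"y": 0,"z": 0.08,"wx": 0,"wy": 0,"wz": 0}
    - {"x": 0,"y": 0,"z": 0.15,"wx": 0,"wy": 0,"wz": 0}
    - {"x": 0,"y": 0,"z": 0.18,"wx": 0,"wy": 0,"wz": 0}
    - {"x": 0,"y": 0,"z": 0.2,"wx": 0,"wy": 0,"wz": 0}
    - {"x": 0,"y": 0,"z": 0.21,"wx": 0,"wy": 0,"wz": 0}
    - {"x": 0,"y": 0,"z": 0.213,"wx": 0,"wy": 0,"wz": 0}
    - {"x": 0,"y": 0,"z": 0.213,"wx": 0,"wy": 0,"wz": 0}
    - {"x": 0,"y": 0,"z": 0.213,"wx": 0,"wy": 0,"wz": 0}

```text
t: 3.65
eef_pos: [0.5116, -0.0174, 0.0135]
tool_rot: [-0.003, -0.067, 0.998, -0.002]
contact_force: [-3.1, -0.6, 6.0]
gripper_width: -0.002
```

```bash
python3 -c "
from h import *
im=shot('side','s2')
print(state()[0]['t'],finder.place_of('side','docked_pack'));
for a in(0,-.025): print(proj('side',dk(a,0,.028)),[proj('side',dk(a-.065,-.028,.078))])
cv2.imwrite('pics/s2c.png',crop(im,230,150,210,160,3))"
```

```text
3.7 [{'location': [347.5, 263.8], 'confidence': 0.64}]
[[358.23199868 257.12597632]] [array([[334.30104411, 254.25173503]])]
[[346.72850128 260.38837113]] [array([[321.91315348, 257.69919728]])]
```

View pics/s2c.png

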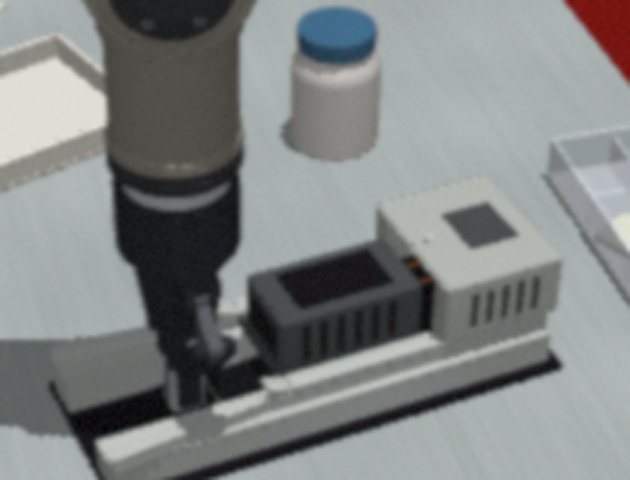

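Pack is free: copper strips now show (crop 420,270). Lift, open, and move over it.

```bash
python3 -c "
from h import *
print(plan(dk(-.037,0,.14),DY),plan(dk(-.037,0,.045),DY))"
```

```text
[[-0.5312, 0.0073, -0.6354], [-0.0011, -0.0017, -0.0009]] [[-0.5337, 0.0089, -0.1604], [-0.0011, -0.0017, -0.0009]]
```

Request:
jog_arm:
  plan:
    - {"x": 0,"y": 0,"z": -0.2,"wx": 0,"wy": 0,"wz": 0}
    - {"x": 0,"y": 0,"z": -0.4,"wx": 0,"wy": 0,"wz": 0}
    - {"x": 0,"y": 0.007,"z": -0.63,"wx": -0.001,"wy": -0.002,"wz": -0.001}
    - {"x": -0.2,"y": 0.007,"z": -0.63,"wx": -0.001,"wy": -0.002,"wz": -0.001}
    - {"x": -0.4,"y": 0.008,"z": -0.63,"wx": -0.001,"wy": -0.002,"wz": -0.001}
    - {"x": -0.532,"y": 0.008,"z": -0.63,"wx": -0.001,"wy": -0.002,"wz": -0.001}
    - {"x": -0.532,"y": 0.008,"z": -0.63,"wx": -0.001,"wy": -0.002,"wz": -0.001}
    - {"x": -0.532,"y": 0.008,"z": -0.55,"wx": -0.001,"wy": -0.002,"wz": -0.001}
    - {"x": -0.532,"y": 0.009,"z": -0.4,"wx": -0.001,"wy": -0.002,"wz": -0.001}
    - {"x": -0.532,"y": 0.009,"z": -0.25,"wx": -0.001,"wy": -0.002,"wz": -0.001}
    - {"x": -0.532,"y": 0.009,"z": -0.17,"wx": -0.001,"wy": -0.002,"wz": -0.001}
    - {"x": -0.532,"y": 0.009,"z": -0.16,"wx": -0.001,"wy": -0.002,"wz": -0.001}
  hand: 1

```text
t: 4.75
eef_pos: [0.6144, -0.0007, 0.0425]
tool_rot: [-0.002, -0.069, 0.998, -0.0]
contact_force: [-0.2, -0.4, 0.3]
gripper_width: 1.001
```

```bash
python3 -c "
from h import *
im=shot('side','s3')
o=state()[0];print(o['t'],o['eef_pos'],o['contact_force'],o['gripper_width']);print(plan(dk(-.037,0,.045),DY))
cv2.imwrite('pics/s3c.png',crop(im,230,150,210,160,3))"
```

```text
4.8 [ 0.61548724 -0.00083641  0.04394927] [1.03158994 0.24906977 0.9501134 ] 0.9989944373992626
[[-0.009, -0.0025, -0.0053], [0.0, -0.0007, 0.0002]]
```

View pics/s3c.png

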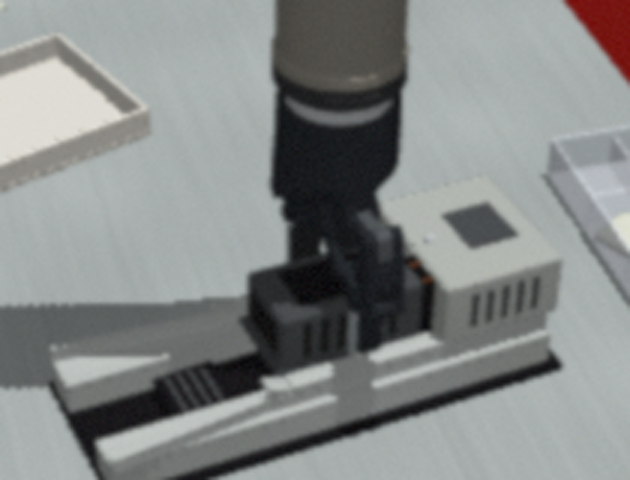

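Fingers straddle the pack's body (crop 375,330) above the lips. Close.

Request:
jog_arm:
  plan:
    - {"x": 0,"y": 0,"z": -0.005,"wx": 0,"wy": 0,"wz": 0}
    - {"x": 0,"y": 0,"z": -0.005,"wx": 0,"wy": 0,"wz": 0}
    - {"x": 0,"y": 0,"z": -0.005,"wx": 0,"wy": 0,"wz": 0}
    - {"x": 0,"y": 0,"z": -0.005,"wx": 0,"wy": 0,"wz": 0}
    - {"x": 0,"y": 0,"z": -0.005,"wx": 0,"wy": 0,"wz": 0}
    - {"x": 0,"y": 0,"z": -0.005,"wx": 0,"wy": 0,"wz": 0}
    - {"x": 0,"y": 0,"z": -0.005,"wx": 0,"wy": 0,"wz": 0}
    - {"x": 0,"y": 0,"z": -0.005,"wx": 0,"wy": 0,"wz": 0}
  hand: -1
  grip_force: 60

```text
t: 5.47
eef_pos: [0.6167, -0.0005, 0.047]
tool_rot: [0.0, -0.069, 0.998, 0.0]
contact_force: [-2.6, 0.4, 6.3]
gripper_width: 0.649
```

```bash
python3 -c "
from h import *
o=state()[0];print(o['t'],o['eef_pos'],o['contact_force'],o['torque'],o['gripper_width']);p=state()[1];r=rz(DY).T@(p-D0);print(r,plan(dk(r[0]-.155,0,p[2]),DY))"
```

```text
5.4667 [ 6.16710552e-01 -5.41136920e-04  4.69655737e-02] [-2.57095791  0.42977654  6.31588685] [0.18886368 0.16049225 0.02625024] 0.6485997982341501
[-0.03755963  0.00063166  0.04696557] [[0.775, -0.0027, -0.0007], [0.0002, 0.0003, 0.0002]]
```

Request:
jog_arm:
  plan:
    - {"x": 0.03,"y": 0,"z": 0,"wx": 0,"wy": 0,"wz": 0}
    - {"x": 0.1,"y": 0,"z": 0,"wx": 0,"wy": 0,"wz": 0}
    - {"x": 0.17,"y": -0.001,"z": 0,"wx": 0,"wy": 0,"wz": 0}
    - {"x": 0.25,"y": -0.001,"z": 0,"wx": 0,"wy": 0,"wz": 0}
    - {"x": 0.33,"y": -0.001,"z": 0,"wx": 0,"wy": 0,"wz": 0}
    - {"x": 0.41,"y": -0.002,"z": 0,"wx": 0,"wy": 0,"wz": 0}
    - {"x": 0.49,"y": -0.002,"z": 0,"wx": 0,"wy": 0,"wz": 0}
    - {"x": 0.57,"y": -0.002,"z": 0,"wx": 0,"wy": 0,"wz": 0}
    - {"x": 0.65,"y": -0.003,"z": 0,"wx": 0,"wy": 0,"wz": 0}
    - {"x": 0.72,"y": -0.003,"z": 0,"wx": 0,"wy": 0,"wz": 0}
    - {"x": 0.775,"y": -0.003,"z": 0,"wx": 0,"wy": 0,"wz": 0}
    - {"x": 0.775,"y": -0.003,"z": 0,"wx": 0,"wy": 0,"wz": 0}

```text
t: 6.47
eef_pos: [0.4606, -0.0231, 0.047]
tool_rot: [-0.001, -0.069, 0.998, 0.0]
contact_force: [-1.4, -0.4, 2.1]
gripper_width: 0.643
```

```bash
python3 -c "
from h import *
im=shot('side','s4')
o=state()[0];print(o['t'],o['contact_force'],o['torque'],o['gripper_width']);p=state()[1];r=rz(DY).T@(p-D0);print(r)
cv2.imwrite('pics/s4c.png',crop(im,210,130,220,190,3))"
```

```text
6.5167 [-0.17153076 -0.15537883 -1.42894444] [-0.03159056  0.02226904 -0.00934238] 0.645168821240822
[-1.93498940e-01 -1.78168204e-04  4.71888617e-02]
```

View pics/s4c.png

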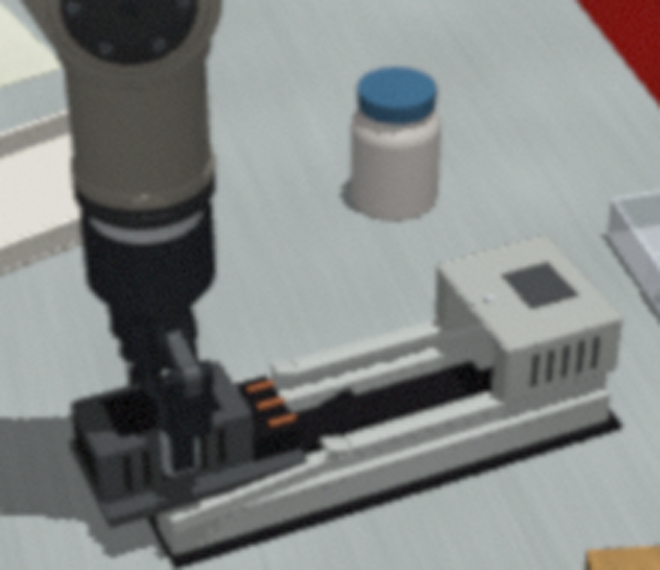

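Pack is clear of the lips (contact end at crop 300,445, flare at 340,445). Lift and carry to tray.

```bash
cat >> h.py <<'E'
TR=np.array([.44,.334,0]);TY=.346
def tk(x,y,z): return TR+rz(TY)@np.array([x,y,z])
E
python3 -c "
from h import *
print(plan(tk(-.0126,0,.14),TY), state()[0]['q'])"
```

```text
[[-0.0732, 1.7698, -0.4626], [0.0002, 0.0002, -0.0662]] [-0.33619541  0.43484465  0.30406653  2.21052679 -0.25491449  0.52758073
  1.87121186]
```

Request:
jog_arm:
  plan:
    - {"x": 0,"y": 0,"z": -0.05,"wx": 0,"wy": 0,"wz": 0}
    - {"x": 0,"y": 0,"z": -0.15,"wx": 0,"wy": 0,"wz": 0}
    - {"x": 0,"y": 0,"z": -0.27,"wx": 0,"wy": 0,"wz": 0}
    - {"x": 0,"y": 0.02,"z": -0.38,"wx": 0,"wy": 0,"wz": 0}
    - {"x": 0,"y": 0.1,"z": -0.46,"wx": 0,"wy": 0,"wz": 0}
    - {"x": -0.01,"y": 0.22,"z": -0.48,"wx": 0,"wy": 0,"wz": 0}
    - {"x": -0.02,"y": 0.35,"z": -0.48,"wx": 0,"wy": 0,"wz": 0}
    - {"x": -0.03,"y": 0.48,"z": -0.48,"wx": 0,"wy": 0,"wz": -0.01}
    - {"x": -0.03,"y": 0.61,"z": -0.48,"wx": 0,"wy": 0,"wz": -0.02}
    - {"x": -0.04,"y": 0.74,"z": -0.48,"wx": 0,"wy": 0,"wz": -0.03}
    - {"x": -0.05,"y": 0.86,"z": -0.48,"wx": 0,"wy": 0,"wz": -0.04}
    - {"x": -0.06,"y": 0.98,"z": -0.48,"wx": 0,"wy": 0,"wz": -0.05}

```text
t: 7.52
eef_pos: [0.4475, 0.1745, 0.144]
tool_rot: [0.0, -0.148, 0.989, 0.0]
contact_force: [0.8, 0.4, -4.0]
gripper_width: 0.644
```

```bash
python3 -c "
from h import *
o=state()[0];print(o['contact_force'],o['gripper_width'],plan(tk(-.0126,0,.08),TY), state()[1])"
```

```text
[ 0.84380046  0.42009085 -3.95023423] 0.6440931115320288 [[-0.1345, 0.7703, 0.3205], [0.0001, 0.0003, -0.0156]] [0.44746031 0.17449166 0.14398929]
```

Request:
jog_arm:
  plan:
    - {"x": -0.02,"y": 0.12,"z": 0,"wx": 0,"wy": 0,"wz": 0}
    - {"x": -0.05,"y": 0.25,"z": 0,"wx": 0,"wy": 0,"wz": -0.005}
    - {"x": -0.07,"y": 0.38,"z": 0,"wx": 0,"wy": 0,"wz": -0.01}
    - {"x": -0.09,"y": 0.51,"z": 0,"wx": 0,"wy": 0,"wz": -0.016}
    - {"x": -0.11,"y": 0.63,"z": 0.02,"wx": 0,"wy": 0,"wz": -0.016}
    - {"x": -0.13,"y": 0.72,"z": 0.08,"wx": 0,"wy": 0,"wz": -0.016}
    - {"x": -0.134,"y": 0.77,"z": 0.16,"wx": 0,"wy": 0,"wz": -0.016}
    - {"x": -0.134,"y": 0.77,"z": 0.24,"wx": 0,"wy": 0,"wz": -0.016}
    - {"x": -0.134,"y": 0.77,"z": 0.32,"wx": 0,"wy": 0,"wz": -0.016}
    - {"x": -0.134,"y": 0.77,"z": 0.32,"wx": 0,"wy": 0,"wz": -0.016}

```text
t: 8.35
eef_pos: [0.4265, 0.3289, 0.0777]
tool_rot: [-0.002, -0.173, 0.985, -0.001]
contact_force: [-0.8, -0.8, -3.6]
gripper_width: 0.646
```

```bash
python3 -c "
from h import *
im=shot('top','t5');im2=shot('side','s5')
o=state()[0];print(o['t'],o['contact_force'],o['gripper_width'],plan(tk(-.0126,0,.023),TY), state()[1])
a=crop(im,80,210,130,170,3);b=crop(im2,150,100,140,170,2.9)
h=min(a.shape[0],b.shape[0]);cv2.imwrite('pics/t5c.png',np.hstack([a[:h],b[:h]]))"
```

```text
8.45 [-0.17176345  0.05148206 -4.24484276] 0.6430246762704306 [[0.0001, 0.0009, 0.286], [-0.0001, 0.0001, 0.0004]] [0.42820151 0.32957328 0.08019084]
```

View pics/t5c.png

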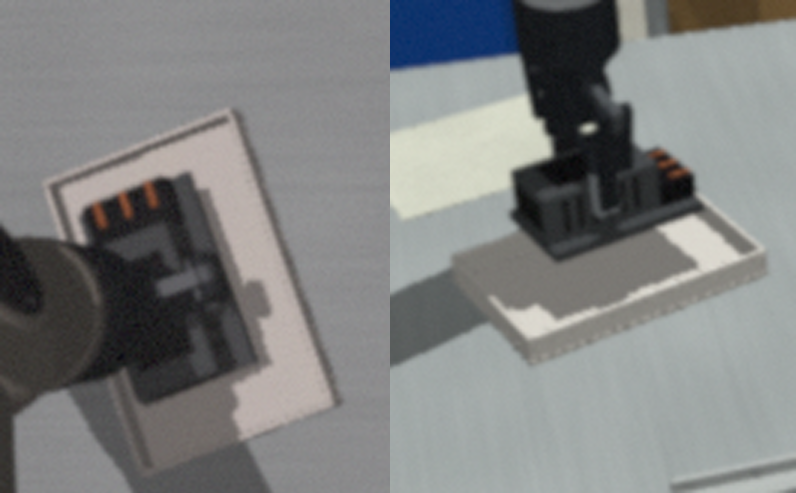

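Pack is level and aligned over the tray (top crop 175,290). Lower gently.

Request:
jog_arm:
  plan:
    - {"x": 0,"y": 0,"z": 0.05,"wx": 0,"wy": 0,"wz": 0}
    - {"x": 0,"y": 0,"z": 0.11,"wx": 0,"wy": 0,"wz": 0}
    - {"x": 0,"y": 0,"z": 0.17,"wx": 0,"wy": 0,"wz": 0}
    - {"x": 0,"y": 0,"z": 0.21,"wx": 0,"wy": 0,"wz": 0}
    - {"x": 0,"y": 0,"z": 0.24,"wx": 0,"wy": 0,"wz": 0}
    - {"x": 0,"y": 0,"z": 0.255,"wx": 0,"wy": 0,"wz": 0}
    - {"x": 0,"y": 0,"z": 0.265,"wx": 0,"wy": 0,"wz": 0}
    - {"x": 0,"y": 0,"z": 0.272,"wx": 0,"wy": 0,"wz": 0}
    - {"x": 0,"y": 0,"z": 0.277,"wx": 0,"wy": 0,"wz": 0}
    - {"x": 0,"y": 0,"z": 0.282,"wx": 0,"wy": 0,"wz": 0}
    - {"x": 0,"y": 0,"z": 0.282,"wx": 0,"wy": 0,"wz": 0}

```text
t: 9.37
eef_pos: [0.4283, 0.3297, 0.0239]
tool_rot: [0.0, -0.173, 0.985, -0.0]
contact_force: [0.3, -0.5, -3.6]
gripper_width: 0.64
```

Request:
jog_arm:
  plan:
    - {"x": 0,"y": 0,"z": 0.004,"wx": 0,"wy": 0,"wz": 0}
    - {"x": 0,"y": 0,"z": 0.007,"wx": 0,"wy": 0,"wz": 0}
    - {"x": 0,"y": 0,"z": 0.01,"wx": 0,"wy": 0,"wz": 0}
    - {"x": 0,"y": 0,"z": 0.01,"wx": 0,"wy": 0,"wz": 0}

```text
t: 9.7
eef_pos: [0.4284, 0.3298, 0.0229]
tool_rot: [0.0, -0.173, 0.985, 0.0]
contact_force: [-3.5, -2.2, 7.5]
gripper_width: 0.648
```

Contact with the floor. Release and rise.

Request:
jog_arm:
  plan:
    - {"x": 0,"y": 0,"z": 0,"wx": 0,"wy": 0,"wz": 0}
    - {"x": 0,"y": 0,"z": 0,"wx": 0,"wy": 0,"wz": 0}
    - {"x": 0,"y": 0,"z": 0,"wx": 0,"wy": 0,"wz": 0}
    - {"x": 0,"y": 0,"z": 0,"wx": 0,"wy": 0,"wz": 0}
    - {"x": 0,"y": 0,"z": -0.05,"wx": 0,"wy": 0,"wz": 0}
    - {"x": 0,"y": 0,"z": -0.2,"wx": 0,"wy": 0,"wz": 0}
    - {"x": 0,"y": 0,"z": -0.4,"wx": 0,"wy": 0,"wz": 0}
    - {"x": 0,"y": 0,"z": -0.6,"wx": 0,"wy": 0,"wz": 0}
    - {"x": 0,"y": 0,"z": -0.75,"wx": 0,"wy": 0,"wz": 0}
    - {"x": 0,"y": 0,"z": -0.75,"wx": 0,"wy": 0,"wz": 0}
  hand: 1

```text
t: 10.53
eef_pos: [0.4315, 0.3322, 0.18]
tool_rot: [0.005, -0.172, 0.985, 0.004]
contact_force: [1.0, 0.4, -0.5]
gripper_width: 1.0
```

```bash
cat >> h.py <<'E'
L0=np.array([.504,-.3,0]);LY=.03
def lk(x,y,z): return L0+rz(LY)@np.array([x,y,z])
E
python3 -c "
from h import *
shot('side','s6');print(back('side',finder.place_of('side','docked_pack')[0]['location'],.004))
print(state()[1],state()[0]['gripper_width'],plan(lk(-.0126,0,.15),LY))"
```

```text
[[0.43989798 0.3360246  0.004     ]]
[0.42891042 0.33036212 0.17473937] 1.0008041090761064 [[0.7795, -3.0722, 0.1143], [0.0008, 0.0012, 0.1009]]
```

Request:
jog_arm:
  plan:
    - {"x": 0.25,"y": -1,"z": 0,"wx": 0,"wy": 0,"wz": 0}
    - {"x": 0.25,"y": -1,"z": 0,"wx": 0,"wy": 0,"wz": 0}
    - {"x": 0.25,"y": -1,"z": 0,"wx": 0,"wy": 0,"wz": 0}
    - {"x": 0.25,"y": -1,"z": 0,"wx": 0,"wy": 0,"wz": 0}
    - {"x": 0.25,"y": -1,"z": 0,"wx": 0,"wy": 0,"wz": 0}

```text
t: 11.05
eef_pos: [0.4485, 0.1225, 0.1728]
tool_rot: [0.0, -0.173, 0.985, 0.001]
contact_force: [1.5, 0.1, -0.3]
gripper_width: 1.002
```

Request:
jog_arm:
  plan:
    - {"x": 0.25,"y": -1,"z": 0,"wx": 0,"wy": 0,"wz": 0}
    - {"x": 0.25,"y": -1,"z": 0,"wx": 0,"wy": 0,"wz": 0}
    - {"x": 0.25,"y": -1,"z": 0,"wx": 0,"wy": 0,"wz": 0}
    - {"x": 0.25,"y": -1,"z": 0,"wx": 0,"wy": 0,"wz": 0}
    - {"x": 0.25,"y": -1,"z": 0,"wx": 0,"wy": 0,"wz": 0}

```text
t: 11.47
eef_pos: [0.468, -0.084, 0.1713]
tool_rot: [-0.001, -0.173, 0.985, 0.001]
contact_force: [0.4, 0.4, 0.2]
gripper_width: 1.002
```

Request:
jog_arm:
  plan:
    - {"x": 0.25,"y": -0.8,"z": 0,"wx": 0,"wy": 0,"wz": 0}
    - {"x": 0.25,"y": -0.8,"z": 0,"wx": 0,"wy": 0,"wz": 0}
    - {"x": 0.25,"y": -0.8,"z": 0,"wx": 0,"wy": 0,"wz": 0}
    - {"x": 0.25,"y": -0.8,"z": 0,"wx": 0,"wy": 0,"wz": 0}
    - {"x": 0.25,"y": -0.8,"z": 0,"wx": 0,"wy": 0,"wz": 0}

```text
t: 11.88
eef_pos: [0.473, -0.2601, 0.1703]
tool_rot: [-0.002, -0.168, 0.986, -0.001]
contact_force: [0.3, -0.2, 0.3]
gripper_width: 1.001
```

```bash
python3 -c "
from h import *
shot('top','t7')
im=cv2.imread('pics/t7.png')
for z in (0,): print(back('top',finder.place_of('top','loose_pack')[0]['location'],0))
print(state()[1],state()[0]['gripper_width'],plan(lk(-.0126,0,.1),LY))
for n in('top0',):
  a=crop(cv2.imread('pics/'+n+'.png'),430,225,60,85,6)
  b=a.copy()
  for y,dy,col in((.03,0,(255,0,255)),(.045,-.002,(0,255,0))): draw(b,'top',[.504,-.3+dy,0],y,np.array(PACK)/1000,6,np.array([430,225]),col)
  cv2.imwrite('pics/pk.png',np.hstack([a,b]))"
```

```text
[[ 0.50543883 -0.29775402  0.        ]]
[ 0.47376103 -0.25352374  0.16965291] 1.0005081574554777 [[-0.0061, -0.2513, 0.3475], [0.0007, -0.0016, 0.0994]]
```

View pics/pk.png

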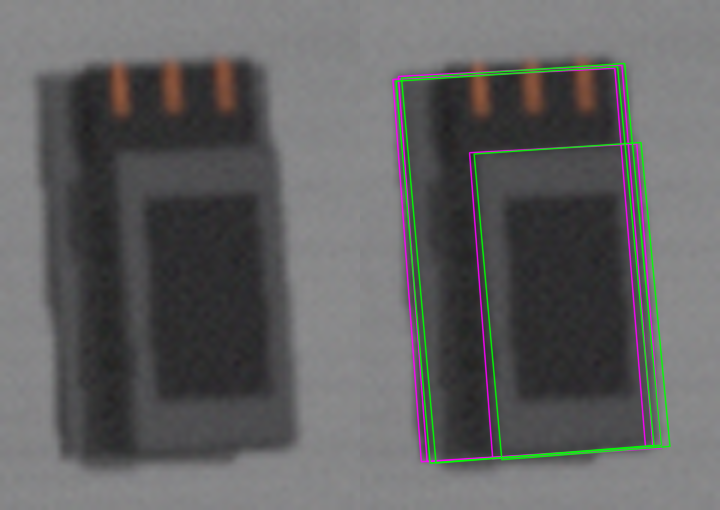

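```bash
sed -i 's/^L0=.*/L0=np.array([.504,-.301,0]);LY=.023/' h.py
python3 -c "
from h import *
print(plan(lk(-.0126,0,.1),LY),plan(lk(-.0126,0,.019),LY))"
```

```text
[[-0.0045, -0.2556, 0.3475], [0.0007, -0.0016, 0.1016]] [[-0.0063, -0.2569, 0.7525], [0.0007, -0.0016, 0.1016]]
```

Request:
jog_arm:
  plan:
    - {"x": -0.003,"y": -0.254,"z": 0.1,"wx": 0.001,"wy": -0.002,"wz": 0.04}
    - {"x": -0.004,"y": -0.255,"z": 0.1,"wx": 0.001,"wy": -0.002,"wz": 0.08}
    - {"x": -0.004,"y": -0.255,"z": 0.15,"wx": 0.001,"wy": -0.002,"wz": 0.102}
    - {"x": -0.004,"y": -0.255,"z": 0.3,"wx": 0.001,"wy": -0.002,"wz": 0.102}
    - {"x": -0.005,"y": -0.256,"z": 0.45,"wx": 0.001,"wy": -0.002,"wz": 0.102}
    - {"x": -0.006,"y": -0.257,"z": 0.58,"wx": 0.001,"wy": -0.002,"wz": 0.102}
    - {"x": -0.006,"y": -0.257,"z": 0.68,"wx": 0.001,"wy": -0.002,"wz": 0.102}
    - {"x": -0.006,"y": -0.257,"z": 0.73,"wx": 0.001,"wy": -0.002,"wz": 0.102}
    - {"x": -0.006,"y": -0.257,"z": 0.75,"wx": 0.001,"wy": -0.002,"wz": 0.102}
    - {"x": -0.006,"y": -0.257,"z": 0.75,"wx": 0.001,"wy": -0.002,"wz": 0.102}

```text
t: 12.82
eef_pos: [0.4911, -0.3, 0.0188]
tool_rot: [-0.0, -0.011, 1.0, 0.0]
contact_force: [-0.4, -0.6, 0.2]
gripper_width: 0.999
```

Request:
jog_arm:
  plan:
    - {"x": 0,"y": 0,"z": 0,"wx": 0,"wy": 0,"wz": 0}
    - {"x": 0,"y": 0,"z": 0,"wx": 0,"wy": 0,"wz": 0}
    - {"x": 0,"y": 0,"z": 0,"wx": 0,"wy": 0,"wz": 0}
    - {"x": 0,"y": 0,"z": 0,"wx": 0,"wy": 0,"wz": 0}
    - {"x": 0,"y": 0,"z": 0,"wx": 0,"wy": 0,"wz": 0}
    - {"x": 0,"y": 0,"z": 0,"wx": 0,"wy": 0,"wz": 0}
    - {"x": 0,"y": 0,"z": 0,"wx": 0,"wy": 0,"wz": 0}
    - {"x": 0,"y": 0,"z": 0,"wx": 0,"wy": 0,"wz": 0}
  hand: -1
  grip_force: 60

```text
t: 13.48
eef_pos: [0.492, -0.3004, 0.0202]
tool_rot: [0.001, -0.012, 1.0, 0.0]
contact_force: [0.0, 0.4, 5.4]
gripper_width: 0.642
```

Request:
jog_arm:
  plan:
    - {"x": 0,"y": 0,"z": -0.03,"wx": 0,"wy": 0,"wz": 0}
    - {"x": 0,"y": 0,"z": -0.1,"wx": 0,"wy": 0,"wz": 0}
    - {"x": 0,"y": 0,"z": -0.2,"wx": 0,"wy": 0,"wz": 0}
    - {"x": 0,"y": 0,"z": -0.3,"wx": 0,"wy": 0,"wz": 0}
    - {"x": 0,"y": 0,"z": -0.4,"wx": 0,"wy": 0,"wz": 0}
    - {"x": 0,"y": 0,"z": -0.48,"wx": 0,"wy": 0,"wz": 0}
    - {"x": 0,"y": 0,"z": -0.48,"wx": 0,"wy": 0,"wz": 0}

```text
t: 14.07
eef_pos: [0.4932, -0.3014, 0.1195]
tool_rot: [0.003, -0.011, 1.0, -0.001]
contact_force: [-0.2, -0.3, -4.7]
gripper_width: 0.646
```

```bash
python3 -c "
from h import *
o=state()[0];print(o['contact_force'],o['torque'],o['gripper_width'],o['q']);print(state()[1],plan(dk(-.195,0,.1),DY))"
```

```text
[-0.23438159 -0.31703422 -4.74385454] [-0.09264307  0.00508153  0.04617479] 0.6462517561988329 [ 0.03229569  0.49535883  0.53773257  1.92428534 -0.34660137  0.80638536
  2.35209519]
[ 0.49315943 -0.30140427  0.11948787] [[0.1307, 1.3964, 0.0938], [-0.0008, 0.0021, -0.0367]]
```

Request:
jog_arm:
  plan:
    - {"x": 0,"y": 0.08,"z": 0,"wx": 0,"wy": 0,"wz": 0}
    - {"x": 0.02,"y": 0.2,"z": 0,"wx": 0,"wy": 0,"wz": -0.01}
    - {"x": 0.04,"y": 0.34,"z": 0,"wx": 0,"wy": 0,"wz": -0.02}
    - {"x": 0.06,"y": 0.48,"z": 0,"wx": 0,"wy": 0,"wz": -0.03}
    - {"x": 0.08,"y": 0.62,"z": 0,"wx": 0,"wy": 0,"wz": -0.036}
    - {"x": 0.1,"y": 0.76,"z": 0,"wx": 0,"wy": 0,"wz": -0.036}
    - {"x": 0.12,"y": 0.88,"z": 0,"wx": 0,"wy": 0,"wz": -0.036}
    - {"x": 0.13,"y": 0.98,"z": 0,"wx": 0,"wy": 0,"wz": -0.036}
    - {"x": 0.13,"y": 1,"z": 0,"wx": 0,"wy": 0,"wz": -0.036}

```text
t: 14.82
eef_pos: [0.4609, -0.0978, 0.1178]
tool_rot: [0.002, -0.07, 0.998, 0.0]
contact_force: [-0.4, 0.4, -4.5]
gripper_width: 0.641
```

```bash
python3 -c "
from h import *
print(state()[1],plan(dk(-.197,0,.065),DY),plan(dk(-.197,0,.049),DY))"
```

```text
[ 0.46089097 -0.09779062  0.1177731 ] [[-0.0413, 0.3712, 0.264], [-0.0, 0.0012, 0.0007]] [[-0.041, 0.3712, 0.344], [-0.0, 0.0012, 0.0007]]
```

Request:
jog_arm:
  plan:
    - {"x": 0,"y": 0.1,"z": 0,"wx": 0,"wy": 0,"wz": 0}
    - {"x": -0.02,"y": 0.2,"z": 0,"wx": 0,"wy": 0.001,"wz": 0}
    - {"x": -0.03,"y": 0.3,"z": 0,"wx": 0,"wy": 0.001,"wz": 0.001}
    - {"x": -0.041,"y": 0.37,"z": 0.02,"wx": 0,"wy": 0.001,"wz": 0.001}
    - {"x": -0.041,"y": 0.371,"z": 0.1,"wx": 0,"wy": 0.001,"wz": 0.001}
    - {"x": -0.041,"y": 0.371,"z": 0.18,"wx": 0,"wy": 0.001,"wz": 0.001}
    - {"x": -0.041,"y": 0.371,"z": 0.24,"wx": 0,"wy": 0.001,"wz": 0.001}
    - {"x": -0.041,"y": 0.371,"z": 0.27,"wx": 0,"wy": 0.001,"wz": 0.001}
    - {"x": -0.041,"y": 0.371,"z": 0.28,"wx": 0,"wy": 0.001,"wz": 0.001}
    - {"x": -0.041,"y": 0.371,"z": 0.28,"wx": 0,"wy": 0.001,"wz": 0.001}

```text
t: 15.65
eef_pos: [0.4584, -0.0235, 0.0614]
tool_rot: [-0.0, -0.068, 0.998, -0.0]
contact_force: [0.2, -1.0, -5.0]
gripper_width: 0.643
```

```bash
python3 -c "
from h import *
im=shot('top','t8');im2=shot('side','s8');o=state()[0]
print(state()[1],o['contact_force'],plan(dk(-.197,0,.0482),DY))
a=crop(im,255,130,110,200,2.9);b=crop(im2,210,150,160,190,2.9)
h=min(a.shape[0],b.shape[0]);cv2.imwrite('pics/t8c.png',np.hstack([a[:h],b[:h]]))"
```

```text
[ 0.4592297  -0.02344611  0.06221031] [-0.12457024 -0.09857062 -4.88000976] [[0.0016, 0.002, 0.07], [-0.0, 0.0004, -0.0004]]
```

View pics/t8c.png

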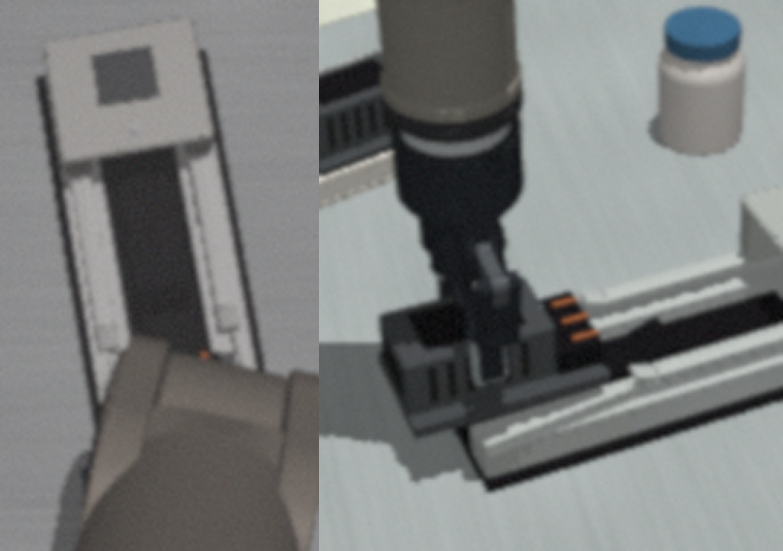

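Pack is aligned over the runners, foot end (crop 600,375) just before the lip flare (645,370). Lower until contact.

Request:
jog_arm:
  plan:
    - {"x": 0.002,"y": 0.002,"z": 0.02,"wx": 0,"wy": 0,"wz": 0}
    - {"x": 0.002,"y": 0.002,"z": 0.045,"wx": 0,"wy": 0,"wz": 0}
    - {"x": 0.002,"y": 0.002,"z": 0.058,"wx": 0,"wy": 0,"wz": 0}
    - {"x": 0.002,"y": 0.002,"z": 0.065,"wx": 0,"wy": 0,"wz": 0}
    - {"x": 0.002,"y": 0.002,"z": 0.068,"wx": 0,"wy": 0,"wz": 0}
    - {"x": 0.002,"y": 0.002,"z": 0.068,"wx": 0,"wy": 0,"wz": 0}

```text
t: 16.25
eef_pos: [0.4587, -0.0231, 0.0485]
tool_rot: [0.001, -0.068, 0.998, -0.0]
contact_force: [-0.0, -0.5, -5.2]
gripper_width: 0.646
```

```bash
python3 -c "
from h import *
o=state()[0]
print(state()[1],o['contact_force'],o['torque'],rz(DY).T@(state()[1]-D0),plan(dk(-.042,0,.0482),DY))"
```

```text
[ 0.45870081 -0.02311264  0.04845732] [-0.011297   -0.49869021 -5.24539637] [0.0695047  0.04742707 0.03394339] [-1.97172182e-01  1.09485456e-05  4.84573202e-02] [[-0.7759, 0.001, 0.0021], [-0.0, 0.0003, -0.0004]]
```

Request:
jog_arm:
  plan:
    - {"x": -0.02,"y": 0,"z": 0.003,"wx": 0,"wy": 0,"wz": 0}
    - {"x": -0.07,"y": 0,"z": 0.003,"wx": 0,"wy": 0,"wz": 0}
    - {"x": -0.12,"y": 0,"z": 0.003,"wx": 0,"wy": 0,"wz": 0}
    - {"x": -0.17,"y": 0,"z": 0.003,"wx": 0,"wy": 0,"wz": 0}
    - {"x": -0.22,"y": 0,"z": 0.003,"wx": 0,"wy": 0,"wz": 0}
    - {"x": -0.27,"y": 0,"z": 0.003,"wx": 0,"wy": 0,"wz": 0}
    - {"x": -0.32,"y": 0,"z": 0.003,"wx": 0,"wy": 0,"wz": 0}
    - {"x": -0.37,"y": 0.001,"z": 0.003,"wx": 0,"wy": 0,"wz": 0}
    - {"x": -0.4,"y": 0.001,"z": 0.003,"wx": 0,"wy": 0,"wz": 0}
    - {"x": -0.4,"y": 0.001,"z": 0.003,"wx": 0,"wy": 0,"wz": 0}

```text
t: 17.08
eef_pos: [0.5407, -0.0115, 0.0483]
tool_rot: [0.002, -0.069, 0.998, -0.0]
contact_force: [2.5, 0.3, 2.1]
gripper_width: 0.64
```

```bash
python3 -c "
from h import *
o=state()[0]
print(state()[1],o['contact_force'],o['torque'],rz(DY).T@(state()[1]-D0),plan(dk(-.042,0,.0482),DY))"
```

```text
[ 0.54071085 -0.01151593  0.04834735] [2.4533364 0.288471  2.060073 ] [ 0.16722071 -0.49488681  0.00211986] [-0.11434653  0.0002159   0.04834735] [[-0.3617, -0.0008, 0.0023], [-0.0002, 0.0014, -0.0002]]
```

Request:
jog_arm:
  plan:
    - {"x": -0.03,"y": 0,"z": 0,"wx": 0,"wy": 0,"wz": 0}
    - {"x": -0.07,"y": -0.001,"z": 0,"wx": 0,"wy": 0,"wz": 0}
    - {"x": -0.11,"y": -0.001,"z": 0,"wx": 0,"wy": 0,"wz": 0}
    - {"x": -0.15,"y": -0.001,"z": 0,"wx": 0,"wy": 0,"wz": 0}
    - {"x": -0.19,"y": -0.001,"z": 0,"wx": 0,"wy": 0,"wz": 0}
    - {"x": -0.23,"y": -0.001,"z": 0,"wx": 0,"wy": 0,"wz": 0}
    - {"x": -0.27,"y": -0.001,"z": 0,"wx": 0,"wy": 0,"wz": 0}
    - {"x": -0.31,"y": -0.001,"z": 0,"wx": 0,"wy": 0,"wz": 0}
    - {"x": -0.34,"y": -0.001,"z": 0,"wx": 0,"wy": 0,"wz": 0}
    - {"x": -0.36,"y": -0.001,"z": 0,"wx": 0,"wy": 0,"wz": 0}
    - {"x": -0.36,"y": -0.001,"z": 0,"wx": 0,"wy": 0,"wz": 0}

```text
t: 18.0
eef_pos: [0.6132, -0.0008, 0.0484]
tool_rot: [0.003, -0.069, 0.998, 0.0]
contact_force: [0.2, 4.6, -3.5]
gripper_width: 0.645
```

```bash
python3 -c "
from h import *
o=state()[0]
print(state()[1],o['contact_force'],o['torque'],rz(DY).T@(state()[1]-D0),plan(dk(-.042,0,.0482),DY))
im=shot('side','s9');cv2.imwrite('pics/s9c.png',crop(im,230,150,210,160,3))"
```

```text
[ 0.61315467 -0.00080173  0.04844266] [ 0.23194785  4.5857328  -3.5273558 ] [1.0991935  0.03224524 0.31577316] [-0.04111755  0.0008627   0.04844266] [[0.0044, -0.0043, 0.0012], [-0.0001, 0.0017, 0.0002]]
```

View pics/s9c.png

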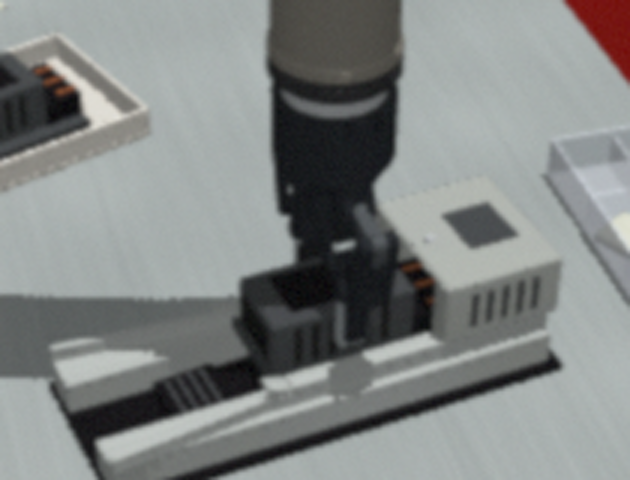

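Request:
jog_arm:
  plan:
    - {"x": 0,"y": 0,"z": 0,"wx": 0,"wy": 0,"wz": 0}
    - {"x": 0,"y": 0,"z": 0,"wx": 0,"wy": 0,"wz": 0}
    - {"x": 0,"y": 0,"z": 0,"wx": 0,"wy": 0,"wz": 0}
    - {"x": 0,"y": 0,"z": 0,"wx": 0,"wy": 0,"wz": 0}
    - {"x": 0,"y": 0,"z": -0.1,"wx": 0,"wy": 0,"wz": 0}
    - {"x": 0,"y": 0,"z": -0.25,"wx": 0,"wy": 0,"wz": 0}
    - {"x": 0,"y": 0,"z": -0.4,"wx": 0,"wy": 0,"wz": 0}
    - {"x": 0.2,"y": 0,"z": -0.4,"wx": 0,"wy": 0,"wz": 0}
    - {"x": 0.4,"y": -0.004,"z": -0.4,"wx": 0,"wy": 0.002,"wz": 0}
    - {"x": 0.5,"y": -0.004,"z": -0.4,"wx": 0,"wy": 0.002,"wz": 0}
    - {"x": 0.5,"y": -0.004,"z": -0.4,"wx": 0,"wy": 0.002,"wz": 0}
  hand: 1

```text
t: 18.97
eef_pos: [0.5086, -0.0172, 0.1278]
tool_rot: [-0.002, -0.068, 0.998, 0.0]
contact_force: [0.1, 0.8, -0.5]
gripper_width: 1.003
```

Request:
jog_arm:
  plan:
    - {"x": 0,"y": 0,"z": 0,"wx": 0,"wy": 0,"wz": 0}
    - {"x": 0,"y": 0,"z": 0,"wx": 0,"wy": 0,"wz": 0}
    - {"x": 0,"y": 0,"z": 0,"wx": 0,"wy": 0,"wz": 0}
    - {"x": 0,"y": 0,"z": 0,"wx": 0,"wy": 0,"wz": 0}
    - {"x": 0,"y": 0,"z": 0,"wx": 0,"wy": 0,"wz": 0}
    - {"x": 0,"y": 0,"z": 0,"wx": 0,"wy": 0,"wz": 0}
    - {"x": 0,"y": 0,"z": 0,"wx": 0,"wy": 0,"wz": 0}
    - {"x": 0,"y": 0,"z": 0,"wx": 0,"wy": 0,"wz": 0}
  hand: -1

```text
t: 19.63
eef_pos: [0.5088, -0.0172, 0.1277]
tool_rot: [-0.002, -0.068, 0.998, 0.0]
contact_force: [-0.3, -0.4, 0.1]
gripper_width: 0.002
```

```bash
python3 -c "
from h import *
o=state()[0]
print(o['gripper_width'],o['contact_force'],rz(DY).T@(state()[1]-D0),plan(dk(-.14,0,.047),DY),plan(dk(-.11,0,.047),DY))
im=shot('side','s10');p=finder.place_of('side','loose_pack');print(p[:2]);print(rz(DY).T@(back('side',p[0]['location'],.028)[0]-D0))"
```

```text
0.0018789649307563723 [-0.34063331 -0.35494223  0.10539759] [-0.14675726 -0.00097624  0.12767643] [[-0.0354, 0.0046, 0.4032], [0.0003, -0.0013, -0.0008]] [[-0.1854, 0.005, 0.4026], [0.0003, -0.0013, -0.0008]]
[{'location': [346.0, 262.8], 'confidence': 0.71}]
[-0.0294005  -0.00601703  0.028     ]
```

Request:
jog_arm:
  plan:
    - {"x": 0,"y": 0.005,"z": 0.15,"wx": 0,"wy": -0.001,"wz": -0.001}
    - {"x": 0,"y": 0.005,"z": 0.3,"wx": 0,"wy": -0.001,"wz": -0.001}
    - {"x": 0,"y": 0.005,"z": 0.4,"wx": 0,"wy": -0.001,"wz": -0.001}
    - {"x": -0.03,"y": 0.005,"z": 0.403,"wx": 0,"wy": -0.001,"wz": -0.001}
    - {"x": -0.08,"y": 0.005,"z": 0.403,"wx": 0,"wy": -0.001,"wz": -0.001}
    - {"x": -0.13,"y": 0.005,"z": 0.403,"wx": 0,"wy": -0.001,"wz": -0.001}
    - {"x": -0.17,"y": 0.005,"z": 0.403,"wx": 0,"wy": -0.001,"wz": -0.001}
    - {"x": -0.19,"y": 0.005,"z": 0.403,"wx": 0,"wy": -0.001,"wz": -0.001}
    - {"x": -0.2,"y": 0.005,"z": 0.403,"wx": 0,"wy": -0.001,"wz": -0.001}
    - {"x": -0.2,"y": 0.005,"z": 0.403,"wx": 0,"wy": -0.001,"wz": -0.001}

```text
t: 20.57
eef_pos: [0.5488, -0.0106, 0.0476]
tool_rot: [0.0, -0.069, 0.998, 0.0]
contact_force: [-0.2, -1.0, 0.2]
gripper_width: 0.001
```

```bash
cat > st.py <<'E'
from h import *
o=state()[0];r=rz(DY).T@(state()[1]-D0)
print(o['t'],(rz(DY).T@o['contact_force']).round(1),r.round(4),plan(dk(-.076,0,.047),DY))
E
python3 st.py
```

```text
20.5667 [-0.4 -1.   0.2] [-1.062e-01  1.000e-04  4.760e-02] [[-0.151, -0.0004, 0.003], [0.0003, 0.0001, 0.0003]]
```

Request:
jog_arm:
  plan:
    - {"x": -0.02,"y": 0,"z": 0.002,"wx": 0,"wy": 0,"wz": 0}
    - {"x": -0.04,"y": 0,"z": 0.002,"wx": 0,"wy": 0,"wz": 0}
    - {"x": -0.06,"y": 0,"z": 0.002,"wx": 0,"wy": 0,"wz": 0}
    - {"x": -0.08,"y": 0,"z": 0.002,"wx": 0,"wy": 0,"wz": 0}
    - {"x": -0.1,"y": 0,"z": 0.002,"wx": 0,"wy": 0,"wz": 0}
    - {"x": -0.115,"y": 0,"z": 0.002,"wx": 0,"wy": 0,"wz": 0}
    - {"x": -0.12,"y": 0,"z": 0.002,"wx": 0,"wy": 0,"wz": 0}
    - {"x": -0.12,"y": 0,"z": 0.002,"wx": 0,"wy": 0,"wz": 0}

```text
t: 21.23
eef_pos: [0.5678, -0.0086, 0.0463]
tool_rot: [-0.005, -0.069, 0.998, 0.001]
contact_force: [-12.2, -2.0, 8.4]
gripper_width: 0.002
```

```bash
python3 st.py; python3 -c "
from h import *
shot('side','s11');p=finder.place_of('side','loose_pack');print(rz(DY).T@(back('side',p[0]['location'],.028)[0]-D0))"
```

```text
21.2333 [-12.4  -0.3   8.4] [-0.0871 -0.0006  0.0463] [[-0.0554, 0.003, -0.004], [0.0006, -0.0029, -0.0002]]
[-0.01305217 -0.00521853  0.028     ]
```

Request:
jog_arm:
  plan:
    - {"x": -0.03,"y": 0.003,"z": -0.003,"wx": 0,"wy": -0.002,"wz": 0}
    - {"x": -0.045,"y": 0.003,"z": -0.003,"wx": 0,"wy": -0.002,"wz": 0}
    - {"x": -0.06,"y": 0.003,"z": -0.003,"wx": 0,"wy": -0.002,"wz": 0}
    - {"x": -0.075,"y": 0.003,"z": -0.003,"wx": 0,"wy": -0.002,"wz": 0}
    - {"x": -0.085,"y": 0.003,"z": -0.003,"wx": 0,"wy": -0.002,"wz": 0}
    - {"x": -0.09,"y": 0.003,"z": -0.003,"wx": 0,"wy": -0.002,"wz": 0}
    - {"x": -0.095,"y": 0.003,"z": -0.003,"wx": 0,"wy": -0.002,"wz": 0}
    - {"x": -0.095,"y": 0.003,"z": -0.003,"wx": 0,"wy": -0.002,"wz": 0}

```text
t: 22.0
eef_pos: [0.5805, -0.007, 0.0458]
tool_rot: [-0.007, -0.068, 0.998, 0.001]
contact_force: [-16.9, -2.8, 12.8]
gripper_width: 0.0
```

```bash
python3 st.py; python3 -c "
from h import *
shot('side','s12');p=finder.place_of('side','loose_pack');print(rz(DY).T@(back('side',p[0]['location'],.028)[0]-D0))"
```

```text
22.0 [-17.1  -0.5  12.8] [-0.0744 -0.0008  0.0458] [[0.0083, 0.0038, -0.0058], [0.001, -0.0047, -0.0007]]
[0.00481114 0.00235918 0.028     ]
```

Request:
jog_arm:
  plan:
    - {"x": -0.04,"y": 0.003,"z": -0.005,"wx": 0,"wy": -0.004,"wz": 0}
    - {"x": -0.05,"y": 0.003,"z": -0.005,"wx": 0,"wy": -0.004,"wz": 0}
    - {"x": -0.058,"y": 0.003,"z": -0.005,"wx": 0,"wy": -0.004,"wz": 0}
    - {"x": -0.064,"y": 0.003,"z": -0.005,"wx": 0,"wy": -0.004,"wz": 0}
    - {"x": -0.064,"y": 0.003,"z": -0.005,"wx": 0,"wy": -0.004,"wz": 0}

```text
t: 22.52
eef_pos: [0.5847, -0.0063, 0.0452]
tool_rot: [-0.009, -0.067, 0.998, 0.002]
contact_force: [-22.2, -2.4, 16.1]
gripper_width: 0.004
```

```bash
python3 st.py
```

```text
22.5167 [-22.3   0.7  16.1] [-0.07   -0.0007  0.0452] [[0.03, 0.0034, -0.0083], [0.0017, -0.0059, -0.0013]]
```

Request:
jog_arm:
  plan:
    - {"x": -0.045,"y": 0.003,"z": -0.008,"wx": 0.001,"wy": -0.005,"wz": 0}
    - {"x": -0.055,"y": 0.003,"z": -0.008,"wx": 0.001,"wy": -0.005,"wz": 0}
    - {"x": -0.065,"y": 0.003,"z": -0.008,"wx": 0.001,"wy": -0.005,"wz": 0}
    - {"x": -0.065,"y": 0.003,"z": -0.008,"wx": 0.001,"wy": -0.005,"wz": 0}

```text
t: 22.85
eef_pos: [0.5845, -0.0063, 0.0442]
tool_rot: [-0.014, -0.066, 0.998, 0.002]
contact_force: [-32.6, -3.2, 22.2]
gripper_width: 0.002
```

```bash
python3 st.py;python3 -c "
from h import *
shot('side','s13');p=finder.place_of('side','loose_pack');print(rz(DY).T@(back('side',p[0]['location'],.028)[0]-D0))"
```

```text
22.85 [-32.8   1.3  22.2] [-0.0702 -0.0006  0.0442] [[0.0292, 0.0031, -0.0132], [0.0019, -0.0091, -0.0021]]
[0.00676048 0.00319618 0.028     ]
```

Firm wall reached at 33 N, so the pack is past home. Back off slowly, then rise.

Request:
jog_arm:
  plan:
    - {"x": 0,"y": 0,"z": -0.005,"wx": 0,"wy": 0,"wz": 0}
    - {"x": 0.01,"y": 0,"z": -0.01,"wx": 0,"wy": -0.005,"wz": 0}
    - {"x": 0.02,"y": 0,"z": -0.01,"wx": 0,"wy": -0.009,"wz": 0}
    - {"x": 0.04,"y": 0,"z": -0.01,"wx": 0,"wy": -0.009,"wz": 0}
    - {"x": 0.08,"y": 0,"z": -0.01,"wx": 0,"wy": -0.009,"wz": 0}
    - {"x": 0.14,"y": 0,"z": -0.02,"wx": 0,"wy": -0.009,"wz": 0}
    - {"x": 0.25,"y": 0,"z": -0.1,"wx": 0,"wy": -0.009,"wz": 0}
    - {"x": 0.35,"y": 0,"z": -0.25,"wx": 0,"wy": -0.009,"wz": 0}
    - {"x": 0.4,"y": 0,"z": -0.45,"wx": 0,"wy": -0.009,"wz": 0}
    - {"x": 0.4,"y": 0,"z": -0.65,"wx": 0,"wy": -0.009,"wz": 0}
    - {"x": 0.4,"y": 0,"z": -0.85,"wx": 0,"wy": -0.009,"wz": 0}
    - {"x": 0.4,"y": 0,"z": -0.95,"wx": 0,"wy": -0.009,"wz": 0}

```text
t: 23.95
eef_pos: [0.5125, -0.0175, 0.2412]
tool_rot: [0.003, -0.065, 0.998, 0.004]
contact_force: [1.8, 0.9, 0.8]
gripper_width: -0.004
```

```bash
python3 st.py;python3 -c "
from h import *
im=shot('side','s14');p=finder.place_of('side','loose_pack');print(rz(DY).T@(back('side',p[0]['location'],.028)[0]-D0))
a=crop(im,160,140,270,190,2.9);cv2.imwrite('pics/s14c.png',a)
d=cv2.absdiff(im,cv2.imread('pics/side0.png'))[200:320,310:425].max(2);print((d>40).sum())"
```

```text
23.95 [1.9 0.7 0.8] [-0.1431 -0.0018  0.2412] [[-0.3284, 0.0052, 0.9736], [0.0021, 0.0023, -0.0023]]
[0.00856655 0.00106687 0.028     ]
19
```

View pics/s14c.png

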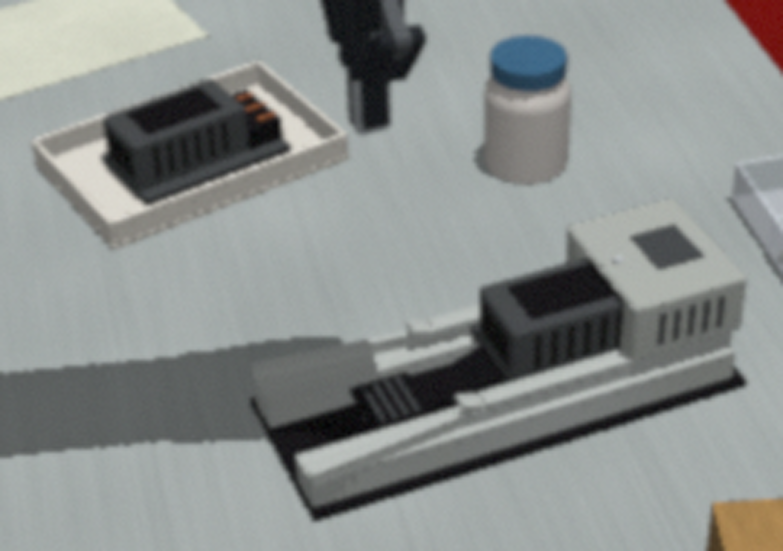

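The pack in the dock stays home: only 19 pixels of the dock area differ from the first picture, so the catch holds. The other pack lies flat in the tray. Hand in.

```bash
python3 -c "
from station import bot
print(bot.hand_in())"
```

```text
the job is handed in; nothing more can be done
None
```

The packs are swapped and the job is handed in, at about 24 s of the 72 s allowed.

- **Full pack:** I pressed the catch, the pack sprang loose, and I slid it out along the rails. I lowered it onto the tray floor until the first touch (7.5 N). The last picture shows it flat and upright in the tray.
- **Spent pack:** I slid it along the rails contact end first, then pushed its front face with closed fingers. The push took about 17–22 N over the last stretch and reached 33 N when the pack met the back wall. After I backed off, it did not spring out.
- **Last checks:** The dock area differs by only 19 pixels from the first picture, when a pack was home, and the robot touches nothing. I judged that the catch holds from this and from the pack staying put; I could not see the tooth itself. The network's estimate put the pack 8.6 mm beyond home. That cannot be right, because the wall stops it at 3 mm, so I put it down to finder error.
- **Bystanders:** The arm kept clear of the jar and carton. The jar and the part of the carton in view look unmoved in the last picture.

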